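# Load a steel sample cartridge into a bench reader

## Robot

A 7-joint arm with a two-finger parallel gripper is mounted at the origin on the work surface. World frame = base frame: x ahead of the robot, y to its left, z up, the work surface at z = 0. Lengths are in m, angles in rad, forces in N, time in s.
With the tool pointing down it reaches from about 0.425 to 0.925 m from the base axis. Payload 6.8 kg.
Tool frame: the origin (TCP) lies at the very end of the fingers, on their centre line; the grasp point (between the pads) lies 19 mm behind it; z points along the fingers, y is the line along which they close (so a half turn about z gives the same grasp; the last joint's range is limited). The gripper opens to 85 mm and grips with 20 to 120 N. Pads are 22 mm wide; open, the fingers measure 114 mm over their backs; the gripper's body (76 mm by 85 mm) begins 54 mm behind the grasp point. The pads swing forward as they close: fully open they stand 13 mm farther back than shut.
Start: joints at [1.186, 0.477, 0.022, 1.555, -0.011, 1.109, -0.083], TCP at [0.184, -0.649, 0.231] pointing down, gripper open.
Joint ranges: [-2.96, 2.96], [-0.34, 2.1], [-1.41, 1.46], [0.24, 2.44], [-1.37, 4.51], [0.17, 1.92], [-2.96, 2.96]. Speed limits (rad/s): [2.39, 2.39, 3.14, 3.14, 3.14, 3.14, 3.14].

## Interface

Orientations are given as a unit quaternion [w, x, y, z].
In Python, from station import bot gives the robot as it stands.
- The arm moves only by the tool jog_arm, never from a script. Its argument "motion" is a list of rows, each a list of 7 numbers: the turn, a rotation vector about the tool's x, y, z in rad, then the shift along the tool's x, y, z in mm, then the finger opening in mm, from 0 to 85.4. A call has 1 to 10 rows; each row is the pose to reach, as a shift and turn from the pose commanded when the call began, along the tool's axes at that moment; what a row does not reach only later rows make up. A row lasts 1/8 s, in which the tool goes at most 62.5 mm and 10.7 degrees, less where a joint would pass 70% of its speed; a pose out of reach is approached as far as the arm can. A call with a gripper value outside its range is refused whole. The fingers move at their own pace and stop on an object; "grip_force" is the grip in N (left out, the last holds). Time passes only in rows, so rows that repeat a pose let the fingers close. It gives the time, the measured TCP pose, the force, the opening and the grip force at its end, in the units of the state.
- bot.get_obs(): the state, without advancing time (a new reading comes with each control period).
- bot.read_camera(name): name is "scene" or "top"; returns a dict with "pixels" (400x640x3 uint8, red, green, blue), "camera_matrix" (3x3 intrinsics, pixels), "T" (4x4, takes a point from camera to world coordinates). Camera axes: x right, y down, z forward; pixel columns grow to the right and rows downward; lengths in m; the calibration is good to about 2 mm. A picture is of the moment at which its call begins. There is no depth.
- bot.hand_in(): hands the job in; it is judged then, once.
Trained networks look in a picture, given as the dict that the camera call returned (one of the last four; its "shot" number tells which), for a name from the list of things; names that differ only in an ending like _2 or _b are one class to them, and where a whole thing is asked for, a point or a joint stands for the part that bears it (a point fixed in the world has none). Each returns a list of dicts, best first, with "score" (0 to 1); they miss things now and then, are a little off and sometimes report something else, mostly with a low value. They report only what shows in the picture. A call takes as long as a camera call. They do not tell look-alikes from the thing itself.
- bot.spot_in(thing, picture): "xy" ([column, row] in pixels, amid what is visible of it).
- bot.tip_of(thing, picture): "xy" ([column, row] in pixels: a listed point, or the origin of a listed thing).
The state is a dict: "t": time; "q": joint angles; "joint_vel": joint speeds; "joint_torque": joint torques, N m; "eef_pos": TCP position; "tool_rot": TCP orientation; "contact_force": force on the tool from outside, world axes, zero at the start; "torque": the same for the moment, N m; "gripper_width": opening from 0.0 (shut) to 1.0 (fully open); "grasp_force": force on a finger pad.
Only numpy, scipy, OpenCV 4.12 (cv2) and the standard library are available. Lean on these libraries where they do the work, as an engineer would, in place of code of your own. Each camera call takes 0.05 s, during which the arm holds its last target. There are 200 camera calls.

## Task

Take the full-size sample cartridge (the one that is both thick and long) from the grey rest, lay it in the open part of the V-groove track, and then push it gently along the groove into the reader until it has met the sprung stop pad inside and rests against it; the pad is delicate, so never force it to the end of its spring. Let go and leave the cartridge there, and leave the other two cartridges and the amber bottle as they are.

Things in the scene. Friction and masses are not known exactly. Their poses are not given: they have to be found in the camera images.
- cartridge: Plain solid-looking bare steel cylinder, 24 mm diameter, 130 mm long, about 0.42 kg (0.34 to 0.55), both ends alike. Origin at its middle on its axis; its x axis runs along its length. It starts lying in one of the three V lanes of the rest; which one varies. Its axis is then 35 mm above the bench and 5 mm above the upper edges of its lane.
- short_cartridge: A bystander: bare steel cylinder of the same 24 mm diameter but only 85 mm long, lying in another lane of the rest. Origin at its middle on its axis, x along its length. Leave it.
- slim_cartridge: A bystander: bare steel cylinder 130 mm long but only 16 mm in diameter, lying in another lane of the rest. Origin at its middle on its axis, x along its length. Leave it.
- rest: Low grey plastic rest, 100 x 200 mm, fixed, its highest edges 30 mm above the bench, with three parallel V lanes 70 mm apart (at y = -70, 0 and 70 mm) that run along its x axis. Origin on the bench under its centre. The 130 mm cartridges overhang it by 15 mm at each end.
- track: Fixed white and aluminium track, 300 x 50 mm, with a 90-degree V-groove along its top; upper edges 55 mm above the bench. Origin on the bench below the groove's centre line at the reader's mouth; x points along the groove into the reader, z up. The groove is open from x = -200 mm to 0, then the reader covers it. The cartridge centres itself in it, axis 60 mm above the bench; sliding it takes 1 to 5 N, unsteady.
- reader: Fixed white instrument with a grey top, straddling the far end of the track: 130 mm long, 144 mm wide, 121 mm tall. Same origin and axes as the track. Its mouth (64 mm wide, 99 mm high) is at x = 0, at the groove's open part. The sprung stop pad is inside it, out of sight (see mouth).
- mouth (a point): Centre of the reader's mouth on the groove's axis, 60 mm above the bench. The round pad's face is 30 to 64 mm behind it along the groove: how deep differs each time and no reading tells, so find it by feel. The pad yields 1 mm per 2.5 N, travels 5 mm (12.5 N); over 14 N damages it. Once let go, the cartridge's friction in the groove keeps it against the pad.
- reagent: Bystander: amber bottle, 66 mm diameter, 150 mm tall, standing beyond the rest. Origin under its centre.
There are look-alikes about, which are no part of the job. Leave any blue look-alike of the cartridge alone.

How it is judged:
On the way:
1. the cartridge lies in the V-groove with its middle still at least 50 mm outside the reader's mouth (y of cartridge in the frame of track between -0.004 and 0.004 m and z of cartridge in the frame of track between 0.0565 and 0.0635 m and angle between the x axis of cartridge and the x axis of track, either way round below 0.06 rad and x of cartridge in the frame of track between -0.2 and -0.05 m), for 0.2 s.
At the end, for the whole second after the job is handed in: The cartridge lies in the groove (4 mm sideways, 3.5 mm in height, 0.06 rad), its middle at most 40 mm outside the mouth, at rest, released, still resting against the pad inside the reader (0.3 N or more); the other two cartridges and the bottle are within 25 mm of where they were (y of cartridge in the frame of track between -0.004 and 0.004 m and z of cartridge in the frame of track between 0.0565 and 0.0635 m and angle between the x axis of cartridge and the x axis of track, either way round below 0.06 rad and x of cartridge in the frame of track above -0.04 m and contact force between cartridge and reader above 0.3 N and linear speed of cartridge below 0.01 m/s and contact force between cartridge and the fingers below 0.1 N and distance of each of short_cartridge, slim_cartridge, reagent from where it was at the start of the episode below 0.025 m); the robot touches nothing.
It fails at once if the reader or its pad is pushed by the cartridge with more than 14 N (contact force between cartridge and reader above 14 N).
It fails at once if the cartridge is dropped on, or pressed into, the track with more than 40 N (contact force between cartridge and track above 40 N).
It fails at once if another cartridge or the amber bottle is moved more than 25 mm (distance of any of short_cartridge, slim_cartridge, reagent from where it was at the start of the episode above 0.025 m).
It also fails if it takes over 67 s, if anything falls off the work surface, if the arm or the gripper's body presses on something with over 40 N, if the wrist force passes 120 N, or if a joint passes its speed limit or range.

## Working session

There is one attempt and no reset: what is moved stays moved. The work goes in short steps, Python scripts to look and compute and a tool call to move; the robot and the scene stay as the last step left them, time stands still between calls to the robot, and variables do not carry over. Pictures are saved under pics/ and viewed, at most 10 in all, crops included, and the job is handed in when it is done.

Besides the shell and the picture viewer there is one more tool, called after ">>>" as name(argument=value, ...), one argument or row to a line, values as JSON. jog_arm: Moves the arm, as the interface text tells. Its arguments: {"type":"object","properties":{"motion":{"type":"array"},"grip_force":{"type":"number"}},"required":["motion"]}

```bash
ls; mkdir -p pics
cat > h.py <<'E'
import numpy as np, cv2
from station import bot
def ray(im,xy,z):
    K=im["camera_matrix"];T=im["T"]
    d=T[:3,:3]@np.linalg.inv(K)@np.array([xy[0],xy[1],1.]);o=T[:3,3]
    return (o+d*(z-o[2])/d[2])
def proj(im,p):
    T=np.linalg.inv(im["T"]);c=T[:3,:3]@np.array(p)+T[:3,3];u=im["camera_matrix"]@c
    return u[:2]/u[2]
def save(im,n): cv2.imwrite(f"pics/{n}.png",cv2.cvtColor(np.asarray(im["pixels"]),cv2.COLOR_RGB2BGR))
E
python3 - <<'E'
from h import *
np.set_printoptions(precision=4,suppress=True)
Z=dict(cartridge=.035,short_cartridge=.035,slim_cartridge=.035,rest=0,track=0,mouth=.06,reagent=0,reader=0)
for c in("top","scene"):
    im=bot.read_camera(c);save(im,c+"0");print(c,im["T"][:3,3])
    for n,z in Z.items():
        for f in (bot.tip_of,bot.spot_in):
            for r in f(n,im)[:3]: print(f.__name__[:4],n,np.round(r["xy"],1),round(r["score"],2),ray(im,r["xy"],z)[:2])
o=bot.get_obs();print({k:o[k] for k in o})
E
```

```text
pics
top [ 0.3723 -0.0974  1.0939]
call cartridge [365.9 201.7] 0.86 [ 0.4678 -0.2222]
call cartridge [389.2 284.5] 0.69 [ 0.2643 -0.2706]
call cartridge [365. 199.] 0.62 [ 0.4746 -0.2202]
call short_cartridge [393.7 203.6] 0.74 [ 0.4612 -0.2911]
call short_cartridge [369.  121.8] 0.71 [ 0.6711 -0.2384]
call short_cartridge [394.  205.8] 0.66 [ 0.4557 -0.2916]
call slim_cartridge [422.5 206.6] 0.84 [ 0.4517 -0.3623]
call rest [392.3 206.5] 0.83 [ 0.4567 -0.2935]
call rest [365.5 199.7] 0.5 [ 0.4762 -0.2255]
call rest [401.  203.1] 0.93 [ 0.4649 -0.3163]
call track [391.8 206.2] 0.71 [ 0.4576 -0.2923]
call track [227.2 168.5] 0.57 [0.567  0.1284]
call mouth [219.2 164.2] 0.77 [0.5675 0.1355]
call mouth [188.9 159.6] 0.88 [0.5809 0.2093]
call reagent [364.9 120.8] 0.94 [ 0.6839 -0.2324]
call reagent [369.3 114.4] 0.67 [ 0.7009 -0.2447]
call reader [225.7 166.9] 0.79 [0.5712 0.1322]
call reader [190.4 161.1] 0.64 [0.5889 0.2232]
scene [1.249  0.2474 0.7055]
call cartridge [298.7 150.1] 0.83 [ 0.2875 -0.2546]
call cartridge [275.2 187.3] 0.76 [ 0.4547 -0.2301]
call cartridge [296.2 148. 
[... 763 characters left out ...]
233.6] 0.84 [ 0.6154 -0.2866]
call reagent [363.4 248.7] 0.61 [0.5237 0.0147]
call reader [410.3 277.4] 0.96 [0.5605 0.126 ]
call reader [446.5 269.8] 0.56 [0.5099 0.1846]
{'t': 1.7, 'q': array([ 1.1859,  0.477 ,  0.0224,  1.5554, -0.0115,  1.1093, -0.0831]), 'joint_vel': array([-0.0016, -0.0021, -0.0002, -0.0018,  0.0002, -0.0016, -0.0001]), 'joint_torque': array([ -0.0004, -59.6313,   1.6062, -28.1542,   0.0125,   0.0018,
        -0.    ]), 'eef_pos': array([ 0.1845, -0.6493,  0.2313]), 'tool_rot': array([0.    , 0.9904, 0.1379, 0.    ]), 'contact_force': array([ 0.2492, -0.3399,  0.1887]), 'torque': array([-0.0394, -0.0206, -0.0104]), 'grasp_force': 0.0, 'gripper_width': 0.99907729713795}
```

View pics/top0.png

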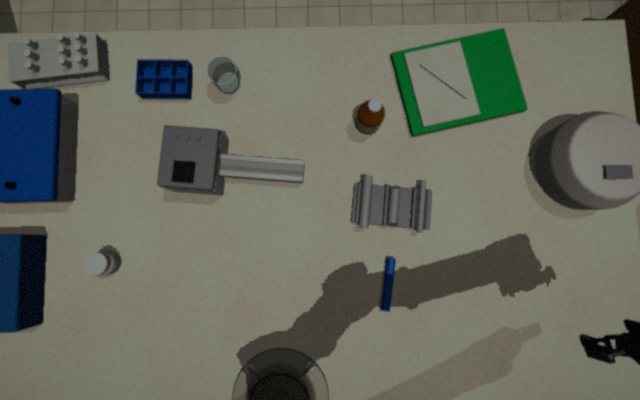

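View pics/scene0.png

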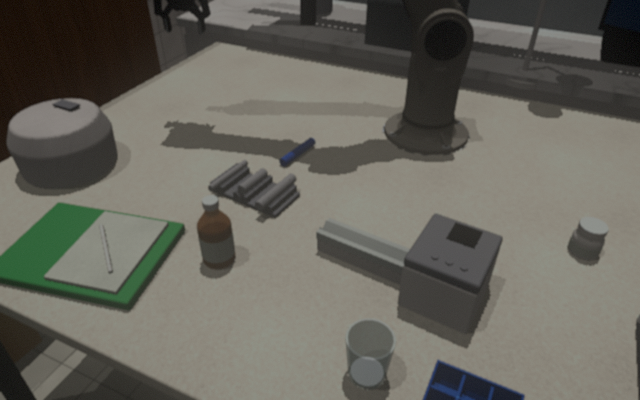

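The top view shows the track (row 153–183, columns 219–304) running into the reader at the left. The rest is at columns 352–432 and row about 205, with a short cylinder in its middle lane, and the blue look-alike is at (388,284). I'll zoom in to tell thick from slim and get the edges.

Run:
```python
import cv2,numpy as np
a=cv2.imread("pics/top0.png")
c1=cv2.resize(a[165:240,342:442],None,fx=8,fy=8,interpolation=cv2.INTER_CUBIC)[:600]
c1=cv2.convertScaleAbs(c1,alpha=1.8);cv2.imwrite("pics/restz.png",c1)
c2=cv2.resize(a[120:200,150:310],None,fx=5,fy=5,interpolation=cv2.INTER_CUBIC)
cv2.imwrite("pics/trackz.png",cv2.convertScaleAbs(c2,alpha=1.5))
```

```text
(no output)
```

View pics/restz.png

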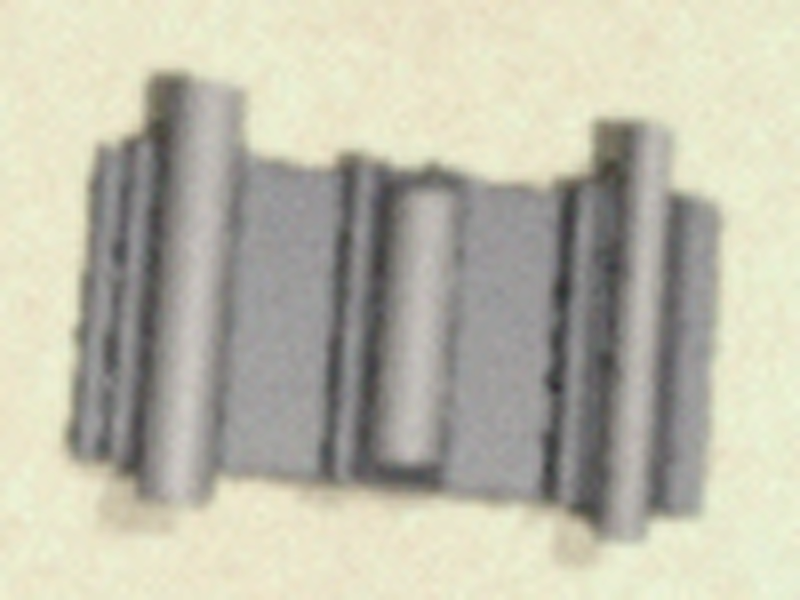

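View pics/trackz.png

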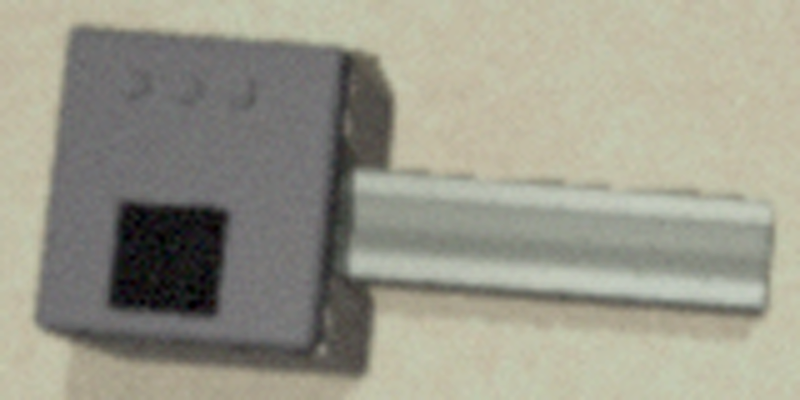

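The rest crop shows the thick, long cartridge in the left lane; its ends are near crop (207,80) and (176,500). The short one is in the middle lane and the slim one in the right lane. The track crop has the open end at crop (768,203–312) and the mouth at about (350,172–280).

Run:
```python
from h import *
from scipy.optimize import least_squares
np.set_printoptions(precision=4,suppress=True)
im=bot.read_camera("top")
f=lambda p,s,o,z:ray(im,(p[0]/s+o[0]-.5,p[1]/s+o[1]-.5),z)[:2]
R=lambda p,z=.035:f(p,8,(342,165),z); T=lambda p,z=.055:f(p,5,(150,120),z)
a,b=R((207,78)),R((176,503));print("cart",a,b,(a+b)/2,np.linalg.norm(a-b),np.arctan2(*(a-b)[::-1]))
a,b=R((648,122)),R((620,540));print("slim",a,b,(a+b)/2,np.linalg.norm(a-b),np.arctan2(*(a-b)[::-1]))
a,b=R((425,190)),R((408,465));print("short",(a+b)/2,np.linalg.norm(a-b),np.arctan2(*(a-b)[::-1]))
c=[T(p) for p in((352,172),(770,203),(348,280),(765,312))]
print("track corners",*c,"ang",[np.arctan2(*(c[i]-c[j])[::-1]) for i,j in((0,1),(2,3))],"w",np.linalg.norm(c[1]-c[3]))
# groove by brightness profile across the track at some columns
g=cv2.cvtColor(im["pixels"],cv2.COLOR_RGB2GRAY).astype(float)
for u in(230,250,270,290,300):
    print(u,np.round(g[148:190,u-3:u+4].mean(1)).astype(int))
# reader top corners at z=.121
print("reader",*[T(p,.121) for p in((75,25),(345,48),(38,328),(318,350))])
o=bot.get_obs();print(o["t"])
im2=bot.read_camera("scene")
for n in("cartridge","slim_cartridge"):print(n)
```

```text
cart [ 0.5366 -0.2287] [ 0.4045 -0.2137] [ 0.4705 -0.2212] 0.13302729317623416 -0.11322085460886018
slim [ 0.519  -0.3661] [ 0.3892 -0.3501] [ 0.4541 -0.3581] 0.1307317753673906 -0.12223737609039496
short [ 0.4568 -0.2905] 0.08588391619884898 -0.10982278925741804
track corners [0.5941 0.1348] [ 0.573  -0.0704] [0.5404 0.1369] [ 0.5189 -0.0666] ang [np.float64(1.468611942747951), np.float64(1.4660193884593908)] w 0.05420498478013978
230 [110 112 115 115 115 108  99 112 121 121 115 104  97 100 101 100 100  95
  89  86  87  90 102 114 121 123 119 105  72  71  95 106 108 108 112 120
 126 127 128 128 127 128]
250 [125 124 124 123 124 124 123 119 112 122 127 124 114 102 100 102 102 101
  99  93  89  87  91  97 109 123 128 128 117  90  68  82 104 109 109 111
 116 126 128 127 127 127]
270 [128 129 129 127 127 126 126 126 118 111 122 129 131 124 110 102 103 104
 105 104 100  93  90  91  96 107 120 129 132 129 114  78  71  94 105 110
 110 115 124 127 128 128]
290 [127 128 128 128 127 127 128 127 126 121 109 109 126 130 129 119 102 101
 104 104 105 103  97  92  91  91  98 110 123 131 131 122  95  68  82 105
 111 112 113 118 126 129]
300 [125 126 126 126 125 126 125 126 127 127 124 118 118 127 130 125 113  99
 100 100 102 102 100  93  90  89  92  98 110 122 124 123 113  87  77  95
 112 118 120 122 126 128]
reader [0.6528 0.2482] [0.6386 0.1232] [0.5114 0.2632] [0.4977 0.1357]
1.75
cartridge
slim_cartridge
```

>>> jog_arm(
  motion=[
    [0,0,0.1,50,-43,10,45],
    [0,0,0.2,100,-86,20,45],
    [0,0,0.3,150,-128,30,45],
    [0,0,0.39,200,-170,45,45],
    [0,0,0.39,250,-213,60,45],
    [0,0,0.39,300,-256,75,45],
    [0,0,0.39,350,-298,90,45],
    [0,0,0.39,380,-323,105,45],
    [0,0,0.39,392,-334,111,45],
    [0,0,0.39,392,-334,111,45],
  ],
  grip_force=40,
)

```text
t: 3.05
eef_pos: [0.4713, -0.2184, 0.1198]
tool_rot: [-0.001, 0.999, -0.054, -0.0]
contact_force: [0.1, -0.3, -0.8]
gripper_width: 0.524
grasp_force: 0.0
```

Run:
```python
from h import *
np.set_printoptions(precision=4,suppress=True)
o=bot.get_obs();print(o["t"],o["q"],o["eef_pos"],o["tool_rot"],o["contact_force"],o["gripper_width"])
im=bot.read_camera("scene");a=cv2.cvtColor(im["pixels"],cv2.COLOR_RGB2BGR)
for p in((.5366-.001,-.2285,.035),(.406,-.2139,.035),(.4705,-.2212,.047),(.548,-.0687,.055),(.5693,.1356,.055)):
    print(p,proj(im,p)); q=tuple(int(round(v)) for v in proj(im,p)); a[q[1],q[0]]=(0,0,255)
c=cv2.resize(a[130:330,200:460],None,fx=3,fy=3,interpolation=cv2.INTER_CUBIC);cv2.imwrite("pics/s1.png",cv2.convertScaleAbs(c,alpha=1.5))
```

```text
3.05 [ 0.3959  0.3695 -0.099   2.0203  0.0507  0.755  -1.4125] [ 0.4713 -0.2184  0.1198] [-0.0006  0.9985 -0.0542 -0.0003] [ 0.1283 -0.2666 -0.793 ] 0.5244877742943566
(0.5356, -0.2285, 0.035) [257.7648 207.2091]
(0.406, -0.2139, 0.035) [291.3364 178.0612]
(0.4705, -0.2212, 0.047) [275.0216 187.7083]
(0.548, -0.0687, 0.055) [322.1667 223.989 ]
(0.5693, 0.1356, 0.055) [417.4155 261.4207]
```

View pics/s1.png

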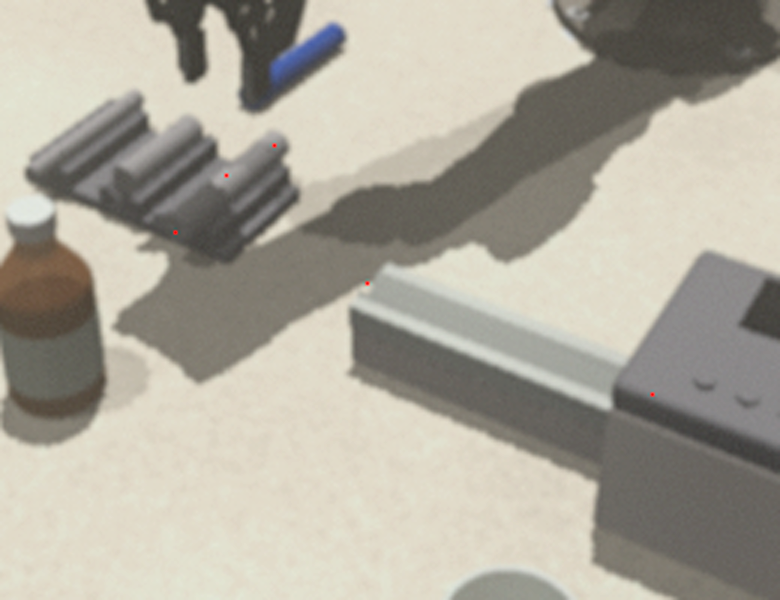

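The projected points fall on the cartridge axis at crop (176,232)–(275,146), and on the middle of the groove's open end at about (368,285). The estimates hold, so I'm descending.

>>> jog_arm(
  motion=[
    [0,0,0,0,0,10,45],
    [0,0,0,0,0,25,45],
    [0,0,0,0,0,45,45],
    [0,0,0,0,0,60,45],
    [0,0,0,0,0,72,45],
    [0,0,0,0,0,80,45],
    [0,0,0,0,0,85,45],
    [0,0,0,0,0,88,45],
    [0,0,0,0,0,88,45],
  ],
)

```text
t: 4.22
eef_pos: [0.4704, -0.2209, 0.0324]
tool_rot: [0.0, 0.998, -0.057, 0.0]
contact_force: [-0.5, 0.1, 0.3]
gripper_width: 0.523
grasp_force: 0.0
```

>>> jog_arm(
  motion=[
    [0,0,0,0,0,1,35],
    [0,0,0,0,0,1,25],
    [0,0,0,0,0,1,20],
    [0,0,0,0,0,1,15],
    [0,0,0,0,0,1,15],
    [0,0,0,0,0,1,15],
  ],
  grip_force=60,
)

```text
t: 4.97
eef_pos: [0.4704, -0.2212, 0.0318]
tool_rot: [0.0, 0.998, -0.057, 0.0]
contact_force: [-2.1, 0.7, 5.7]
gripper_width: 0.253
grasp_force: 58.6
```

>>> jog_arm(
  motion=[
    [0,0,0,0,0,-1,15],
    [0,0,0,0,0,-3,15],
    [0,0,0,0,0,-5,15],
    [0,0,0,0,0,-8,15],
    [0,0,0,0,0,-8,15],
    [0,0,0,0,0,-8,15],
  ],
)

```text
t: 5.72
eef_pos: [0.4703, -0.2209, 0.0393]
tool_rot: [-0.0, 0.998, -0.057, 0.0]
contact_force: [-1.5, -0.6, -3.3]
gripper_width: 0.25
grasp_force: 58.9
```

Run:
```python
from h import *
im=bot.read_camera("scene");a=cv2.cvtColor(im["pixels"],cv2.COLOR_RGB2BGR)
c=cv2.resize(a[130:240,200:340],None,fx=5,fy=5,interpolation=cv2.INTER_CUBIC);cv2.imwrite("pics/s2.png",cv2.convertScaleAbs(c,alpha=1.8))
print(bot.get_obs()["torque"])
```

```text
[ 0.020243    0.02373875 -0.03278898]
```

View pics/s2.png

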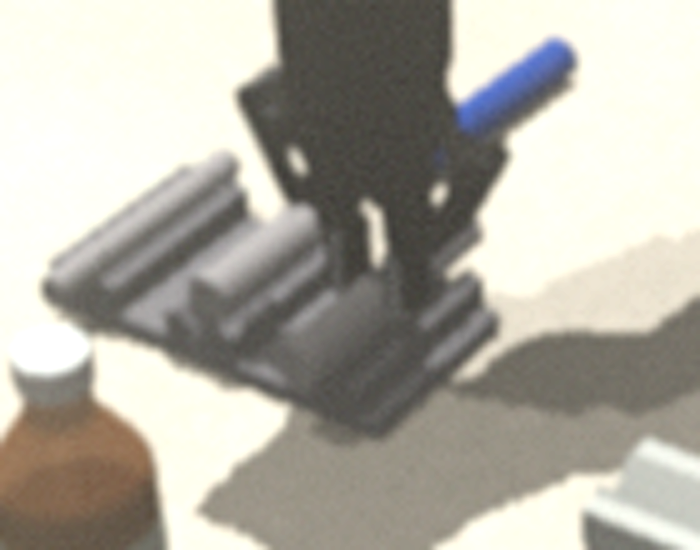

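The cartridge is lifted level: about 3.5 N of load, almost no moment, and the neighbours are unmoved. Next I carry it over the track.

>>> jog_arm(
  motion=[
    [0,0,0,0,0,-30,15],
    [0,0,-0.1,0,0,-65,15],
    [0,0,-0.28,6,-25,-85,15],
    [0,0,-0.46,14,-60,-90,15],
    [0,0,-0.64,24,-100,-90,15],
    [0,0,-0.82,34,-140,-90,15],
    [0,0,-1.0,42,-180,-90,15],
    [0,0,-1.18,50,-210,-90,15],
    [0,0,-1.36,56,-235,-90,15],
    [0,0,-1.5,59,-249,-90,15],
  ],
)

```text
t: 7.02
eef_pos: [0.5572, 0.0215, 0.1291]
tool_rot: [-0.0, 0.767, 0.642, 0.0]
contact_force: [0.1, -1.0, -3.6]
gripper_width: 0.253
grasp_force: 59.7
```

>>> jog_arm(
  motion=[
    [0,0,-0.05,0,0,15,15],
    [0,0,-0.08,0,0,30,15],
    [0,0,-0.08,0,0,42,15],
    [0,0,-0.08,0,0,50,15],
    [0,0,-0.08,0,0,54,15],
    [0,0,-0.08,0,0,54,15],
    [0,0,-0.08,0,0,54,15],
  ],
)

```text
t: 7.9
eef_pos: [0.5574, 0.0199, 0.0757]
tool_rot: [0.0, 0.743, 0.669, 0.0]
contact_force: [-1.4, -0.4, -3.6]
gripper_width: 0.25
grasp_force: 59.6
```

Run:
```python
from h import *
np.set_printoptions(precision=4,suppress=True)
o=bot.get_obs();print(o["eef_pos"],2*np.arctan2(o["tool_rot"][2],o["tool_rot"][1]))
im=bot.read_camera("scene");a=cv2.cvtColor(im["pixels"],cv2.COLOR_RGB2BGR)
t=bot.read_camera("top");b=cv2.cvtColor(t["pixels"],cv2.COLOR_RGB2BGR)
c=cv2.resize(a[170:300,300:440],(600,557),interpolation=cv2.INTER_CUBIC)
d=cv2.resize(b[140:200,210:320],(800,436),interpolation=cv2.INTER_CUBIC)
cv2.imwrite("pics/s3.png",cv2.convertScaleAbs(c,alpha=1.6));cv2.imwrite("pics/t3.png",cv2.convertScaleAbs(d,alpha=1.6))
```

```text
[0.5574 0.0199 0.0757] 1.4666676277303978
```

View pics/s3.png

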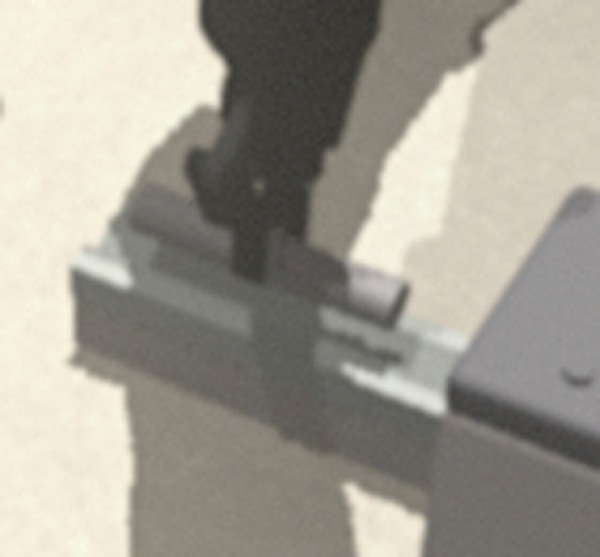

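View pics/t3.png

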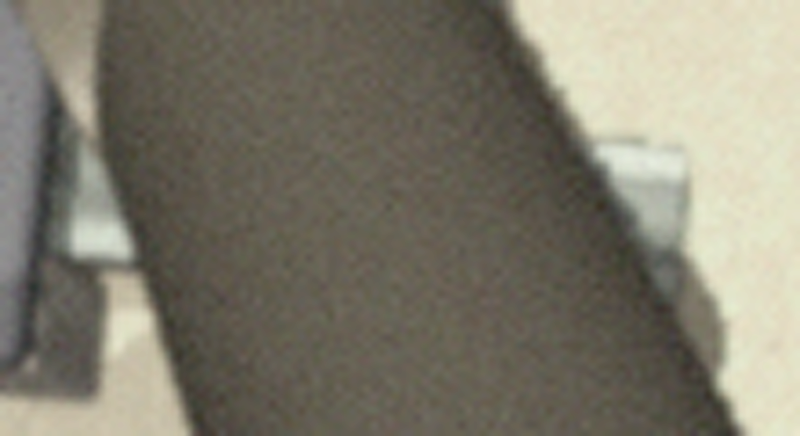

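The scene view shows the cartridge parallel to the groove, with its front end at crop (393,303) about 80 px short of the mouth. The top view is mostly hidden by the arm. Lowering by feel now.

>>> jog_arm(
  motion=[
    [0,0,0,0,0,4,15],
    [0,0,0,0,0,8,15],
    [0,0,0,0,0,11,15],
    [0,0,0,0,0,13,15],
    [0,0,0,0,0,14,15],
    [0,0,0,0,0,14,15],
  ],
)

```text
t: 8.75
eef_pos: [0.557, 0.0198, 0.0613]
tool_rot: [-0.0, 0.743, 0.669, -0.0]
contact_force: [-0.0, -0.8, -4.1]
gripper_width: 0.25
grasp_force: 59.6
```

Run:
```python
from h import *
im=bot.read_camera("scene")
print(proj(im,(.5574+.065*.1036,.0199+.0646,.079)), "seen 391.7 240.7"); print(bot.get_obs()["contact_force"])
```

```text
[393.19257758 242.08746398] seen 391.7 240.7
[-0.7058596   0.40564813 -3.37276988]
```

>>> jog_arm(
  motion=[
    [0,0,0,0,0,1,15],
    [0,0,0,0,0,2,15],
    [0,0,0,0,0,3,15],
    [0,0,0,0,0,3,15],
  ],
)

```text
t: 9.3
eef_pos: [0.557, 0.0198, 0.0582]
tool_rot: [-0.0, 0.743, 0.669, -0.0]
contact_force: [0.2, 1.3, -3.6]
gripper_width: 0.249
grasp_force: 59.6
```

>>> jog_arm(
  motion=[
    [0,0,0,0,0,0.5,15],
    [0,0,0,0,0,1,15],
    [0,0,0,0,0,1,15],
  ],
)

```text
t: 9.68
eef_pos: [0.557, 0.0198, 0.0573]
tool_rot: [-0.0, 0.743, 0.669, -0.0]
contact_force: [0.1, -0.6, -3.1]
gripper_width: 0.251
grasp_force: 59.6
```

>>> jog_arm(
  motion=[
    [0,0,0,0,0,0.5,15],
    [0,0,0,0,0,1,15],
    [0,0,0,0,0,1,15],
  ],
)

```text
t: 10.05
eef_pos: [0.5571, 0.0198, 0.0571]
tool_rot: [0.0, 0.743, 0.669, -0.0]
contact_force: [-3.7, -0.7, 6.7]
gripper_width: 0.253
grasp_force: 60.8
```

Contact came at the expected height with little side load, so the cartridge is seated. Releasing.

>>> jog_arm(
  motion=[
    [0,0,0,0,0,-0.5,22],
    [0,0,0,0,0,-0.5,30],
    [0,0,0,0,0,-0.5,40],
    [0,0,0,0,0,-0.5,45],
    [0,0,0,0,0,-0.5,45],
    [0,0,0,0,0,-25,45],
    [0,0,0,0,0,-50,45],
    [0,0,0,0,0,-50,45],
  ],
  grip_force=30,
)

```text
t: 11.05
eef_pos: [0.5585, 0.0201, 0.108]
tool_rot: [0.001, 0.743, 0.669, 0.001]
contact_force: [0.6, 0.4, -0.7]
gripper_width: 0.527
grasp_force: 0.0
```

>>> jog_arm(
  motion=[
    [0,0,0,-30,0,0,0],
    [0,0,0,-70,0,0,0],
    [0,0,0,-95,0,0,0],
    [0,0,0,-100,0,0,0],
    [0,0,0,-100,0,20,0],
    [0,0,0,-100,0,40,0],
    [0,0,0,-100,0,46,0],
    [0,0,0,-100,0,46,0],
  ],
)

```text
t: 12.05
eef_pos: [0.5464, -0.0789, 0.0597]
tool_rot: [-0.001, 0.743, 0.67, -0.0]
contact_force: [0.3, -0.1, 0.3]
gripper_width: -0.004
grasp_force: 0.0
```

Run:
```python
from h import *
im=bot.read_camera("scene");a=cv2.cvtColor(im["pixels"],cv2.COLOR_RGB2BGR)
c=cv2.resize(a[170:300,280:440],(800,650),interpolation=cv2.INTER_CUBIC)[:600]
cv2.imwrite("pics/s4.png",cv2.convertScaleAbs(c,alpha=1.6));print(bot.get_obs()["eef_pos"])
for s in(-.18,-.115,-.05):
    p=proj(im,(.5685+.1036*s,.1345+.9946*s,.06));print(s,p,(p-[280,170])*5)
```

```text
[ 0.54682919 -0.07911476  0.06032365]
-0.18 [332.78517351 225.98962253] [263.92586753 279.94811265]
-0.115 [361.80977003 237.33343247] [409.04885014 336.66716234]
-0.05 [392.48764955 249.32340223] [562.43824777 396.61701115]
```

View pics/s4.png

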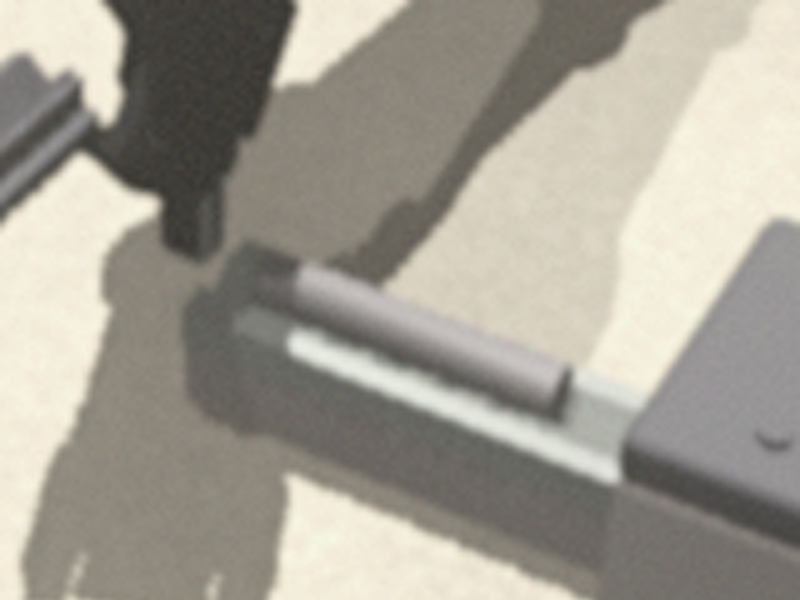

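The cartridge lies straight in the groove, front end at crop (562,390), and the closed fingers stand behind its rear end at (195,235). Now I push.

>>> jog_arm(
  motion=[
    [0,0,0,8,0,0,0],
    [0,0,0,16,0,0,0],
    [0,0,0,20,0,0,0],
    [0,0,0,23,0,0,0],
    [0,0,0,26,0,0,0],
    [0,0,0,29,0,0,0],
    [0,0,0,32,0,0,0],
    [0,0,0,35,0,0,0],
    [0,0,0,38,0,0,0],
    [0,0,0,41,0,0,0],
  ],
)

```text
t: 13.35
eef_pos: [0.5507, -0.0424, 0.0605]
tool_rot: [0.001, 0.744, 0.668, -0.002]
contact_force: [-1.9, -7.6, 3.6]
gripper_width: -0.0
grasp_force: 4.0
```

>>> jog_arm(
  motion=[
    [0,0,0,5,0,0,0],
    [0,0,0,10,0,0,0],
    [0,0,0,15,0,0,0],
    [0,0,0,20,0,0,0],
    [0,0,0,25,0,0,0],
    [0,0,0,30,0,0,0],
    [0,0,0,35,0,0,0],
    [0,0,0,40,0,0,0],
    [0,0,0,42,0,0,0],
    [0,0,0,42,0,0,0],
  ],
)

```text
t: 14.6
eef_pos: [0.5551, -0.0003, 0.0605]
tool_rot: [0.001, 0.744, 0.668, -0.002]
contact_force: [-0.9, -6.8, 4.5]
gripper_width: 0.001
grasp_force: 3.6
```

Run:
```python
from h import *
o=bot.get_obs();print(o["eef_pos"],o["contact_force"],o["torque"])
im=bot.read_camera("scene");a=cv2.cvtColor(im["pixels"],cv2.COLOR_RGB2BGR)
c=cv2.resize(a[170:300,280:440],(800,650),interpolation=cv2.INTER_CUBIC)[:600]
cv2.imwrite("pics/s5.png",cv2.convertScaleAbs(c,alpha=1.6))
```

```text
[ 5.55072460e-01 -3.34358726e-04  6.04965919e-02] [-0.85111964 -6.75439638  4.50848224] [-1.46454139  0.20611731  0.08584917]
```

View pics/s5.png

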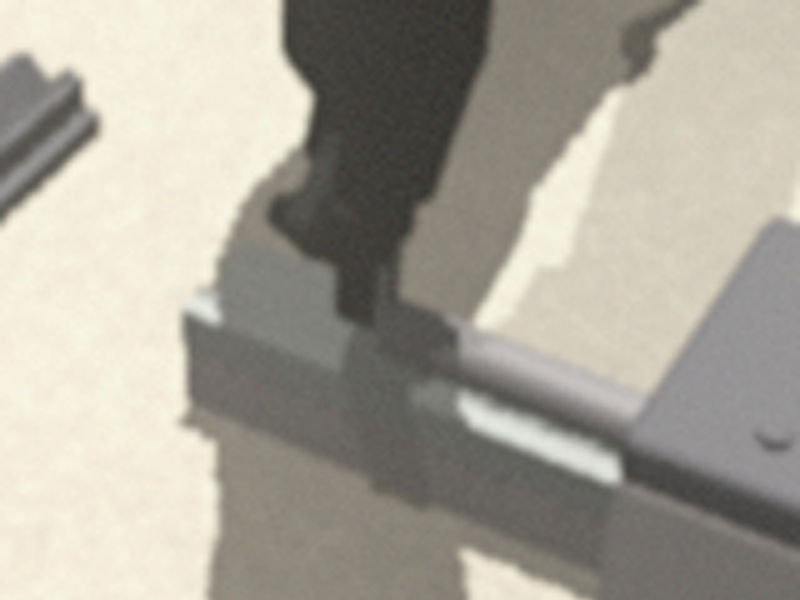

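Still straight: the front is entering the reader at crop (632,420) and the fingers are square behind the rear end. The sliding force is about 7 N. From here I advance in small checks.

>>> jog_arm(
  motion=[
    [0,0,0,2,0,0,0],
    [0,0,0,4,0,0,0],
    [0,0,0,6,0,0,0],
    [0,0,0,8,0,0,0],
    [0,0,0,10,0,0,0],
    [0,0,0,12,0,0,0],
    [0,0,0,14,0,0,0],
  ],
)

```text
t: 15.52
eef_pos: [0.5564, 0.0125, 0.0605]
tool_rot: [0.001, 0.744, 0.668, -0.002]
contact_force: [-1.5, -10.3, 6.5]
gripper_width: -0.003
grasp_force: 4.9
```

>>> jog_arm(
  motion=[
    [0,0,0,0,0,0,0],
    [0,0,0,0,0,0,0],
  ],
)

```text
t: 15.78
eef_pos: [0.5565, 0.013, 0.0605]
tool_rot: [0.001, 0.744, 0.668, -0.002]
contact_force: [-1.1, -8.8, 5.5]
gripper_width: -0.003
grasp_force: 4.3
```

>>> jog_arm(
  motion=[
    [0,0,0,0,0,-1,0],
    [0,0,0,0,0,-2,0],
    [0,0,0,0,0,-2,0],
  ],
)

```text
t: 16.15
eef_pos: [0.5565, 0.0169, 0.0622]
tool_rot: [-0.0, 0.743, 0.669, -0.0]
contact_force: [-0.2, -1.6, -2.0]
gripper_width: 0.0
grasp_force: 1.1
```

>>> jog_arm(
  motion=[
    [0,0,0,1,0,0,0],
    [0,0,0,2,0,0,0],
    [0,0,0,3,0,0,0],
    [0,0,0,4,0,0,0],
  ],
)

```text
t: 16.65
eef_pos: [0.5572, 0.0209, 0.0623]
tool_rot: [0.0, 0.743, 0.669, 0.0]
contact_force: [0.4, -2.4, -2.3]
gripper_width: -0.002
grasp_force: 1.1
```

Friction is now about 2 N. Continuing in 3 mm checks.

>>> jog_arm(
  motion=[
    [0,0,0,1,0,0,0],
    [0,0,0,2,0,0,0],
    [0,0,0,3,0,0,0],
  ],
)

```text
t: 17.02
eef_pos: [0.5575, 0.0239, 0.0623]
tool_rot: [0.0, 0.743, 0.669, 0.0]
contact_force: [-0.2, -1.5, -1.8]
gripper_width: -0.002
grasp_force: 1.1
```

>>> jog_arm(
  motion=[
    [0,0,0,1,0,0,0],
    [0,0,0,2,0,0,0],
    [0,0,0,3,0,0,0],
  ],
)

```text
t: 17.4
eef_pos: [0.5578, 0.0269, 0.0623]
tool_rot: [0.0, 0.743, 0.669, 0.0]
contact_force: [-0.5, -2.2, -1.8]
gripper_width: 0.001
grasp_force: 1.1
```

>>> jog_arm(
  motion=[
    [0,0,0,1,0,0,0],
    [0,0,0,2,0,0,0],
    [0,0,0,3,0,0,0],
  ],
)

```text
t: 17.77
eef_pos: [0.5581, 0.0298, 0.0623]
tool_rot: [0.0, 0.743, 0.669, -0.0]
contact_force: [0.9, -2.0, -2.3]
gripper_width: -0.002
grasp_force: 1.1
```

>>> jog_arm(
  motion=[
    [0,0,0,1,0,0,0],
    [0,0,0,2,0,0,0],
    [0,0,0,3,0,0,0],
  ],
)

```text
t: 18.15
eef_pos: [0.5584, 0.0328, 0.0623]
tool_rot: [0.0, 0.743, 0.669, -0.0]
contact_force: [-1.0, -2.4, -1.2]
gripper_width: -0.0
grasp_force: 1.1
```

>>> jog_arm(
  motion=[
    [0,0,0,1,0,0,0],
    [0,0,0,2,0,0,0],
    [0,0,0,3,0,0,0],
  ],
)

```text
t: 18.52
eef_pos: [0.5587, 0.0358, 0.0623]
tool_rot: [0.0, 0.743, 0.669, 0.0]
contact_force: [-0.2, -2.5, -2.2]
gripper_width: 0.003
grasp_force: 1.1
```

>>> jog_arm(
  motion=[
    [0,0,0,1,0,0,0],
    [0,0,0,2,0,0,0],
    [0,0,0,3,0,0,0],
  ],
)

```text
t: 18.9
eef_pos: [0.559, 0.0388, 0.0623]
tool_rot: [0.0, 0.743, 0.669, -0.0]
contact_force: [-0.8, -2.1, -1.1]
gripper_width: -0.002
grasp_force: 1.1
```

>>> jog_arm(
  motion=[
    [0,0,0,1,0,0,0],
    [0,0,0,2,0,0,0],
    [0,0,0,3,0,0,0],
  ],
)

```text
t: 19.27
eef_pos: [0.5593, 0.0418, 0.0623]
tool_rot: [0.0, 0.743, 0.669, 0.0]
contact_force: [-0.2, -2.2, -1.4]
gripper_width: -0.001
grasp_force: 1.1
```

>>> jog_arm(
  motion=[
    [0,0,0,1,0,0,0],
    [0,0,0,2,0,0,0],
    [0,0,0,3,0,0,0],
  ],
)

```text
t: 19.65
eef_pos: [0.5597, 0.0447, 0.0623]
tool_rot: [0.0, 0.743, 0.669, 0.0]
contact_force: [-0.3, -2.9, -1.9]
gripper_width: 0.002
grasp_force: 1.1
```

>>> jog_arm(
  motion=[
    [0,0,0,1,0,0,0],
    [0,0,0,2,0,0,0],
    [0,0,0,3,0,0,0],
  ],
)

```text
t: 20.02
eef_pos: [0.56, 0.0478, 0.0623]
tool_rot: [0.0, 0.743, 0.669, 0.0]
contact_force: [-0.1, -2.5, -2.0]
gripper_width: -0.003
grasp_force: 1.1
```

>>> jog_arm(
  motion=[
    [0,0,0,1,0,0,0],
    [0,0,0,2,0,0,0],
    [0,0,0,3,0,0,0],
  ],
)

```text
t: 20.4
eef_pos: [0.5603, 0.0507, 0.0623]
tool_rot: [0.0, 0.743, 0.669, -0.0]
contact_force: [-1.1, -1.9, -1.9]
gripper_width: 0.003
grasp_force: 1.1
```

>>> jog_arm(
  motion=[
    [0,0,0,1,0,0,0],
    [0,0,0,2,0,0,0],
    [0,0,0,3,0,0,0],
  ],
)

```text
t: 20.78
eef_pos: [0.5605, 0.0535, 0.0623]
tool_rot: [0.0, 0.743, 0.669, -0.0]
contact_force: [-0.6, -3.3, -1.7]
gripper_width: -0.0
grasp_force: 1.7
```

>>> jog_arm(
  motion=[
    [0,0,0,0.5,0,0,0],
    [0,0,0,1,0,0,0],
    [0,0,0,1,0,0,0],
  ],
)

```text
t: 21.15
eef_pos: [0.5606, 0.0541, 0.0622]
tool_rot: [0.0, 0.743, 0.669, -0.0]
contact_force: [-0.5, -4.3, -1.5]
gripper_width: 0.005
grasp_force: 2.4
```

>>> jog_arm(
  motion=[
    [0,0,0,0.5,0,0,0],
    [0,0,0,1,0,0,0],
    [0,0,0,1,0,0,0],
  ],
)

```text
t: 21.52
eef_pos: [0.5606, 0.0547, 0.0622]
tool_rot: [0.0, 0.743, 0.669, -0.001]
contact_force: [-0.1, -6.0, -1.3]
gripper_width: -0.001
grasp_force: 2.9
```

The force rises at about 2.7 N/mm, which matches the pad's spring. The pad carries about 4 N, well under the limit. Backing off slowly, then up.

>>> jog_arm(
  motion=[
    [0,0,0,-1,0,0,0],
    [0,0,0,-2,0,0,0],
    [0,0,0,-4,0,0,0],
    [0,0,0,-8,0,0,0],
    [0,0,0,-20,0,0,0],
    [0,0,0,-35,0,0,0],
    [0,0,0,-40,0,-20,0],
    [0,0,0,-40,0,-60,0],
    [0,0,0,-40,0,-90,0],
    [0,0,0,-40,0,-90,0],
  ],
)

```text
t: 22.78
eef_pos: [0.5587, 0.016, 0.1562]
tool_rot: [0.002, 0.743, 0.669, 0.003]
contact_force: [-0.0, -0.6, -0.1]
gripper_width: 0.0
grasp_force: 0.0
```

Run:
```python
from h import *
np.set_printoptions(precision=4,suppress=True)
o=bot.get_obs();print(o["eef_pos"],o["contact_force"])
im=bot.read_camera("scene");a=cv2.cvtColor(im["pixels"],cv2.COLOR_RGB2BGR)
c=cv2.resize(a[130:300,200:440],(800,567),interpolation=cv2.INTER_CUBIC)
cv2.imwrite("pics/s6.png",cv2.convertScaleAbs(c,alpha=1.6))
p=proj(im,(.5606-.0011+.0011*1.1,.0547+.011,.06));print("rear end expected, crop",(p-[200,130])*3.333)
```

```text
[0.5587 0.016  0.1562] [-0.0474 -0.5577 -0.1356]
rear end expected, crop [611.16   385.0122]
```

View pics/s6.png

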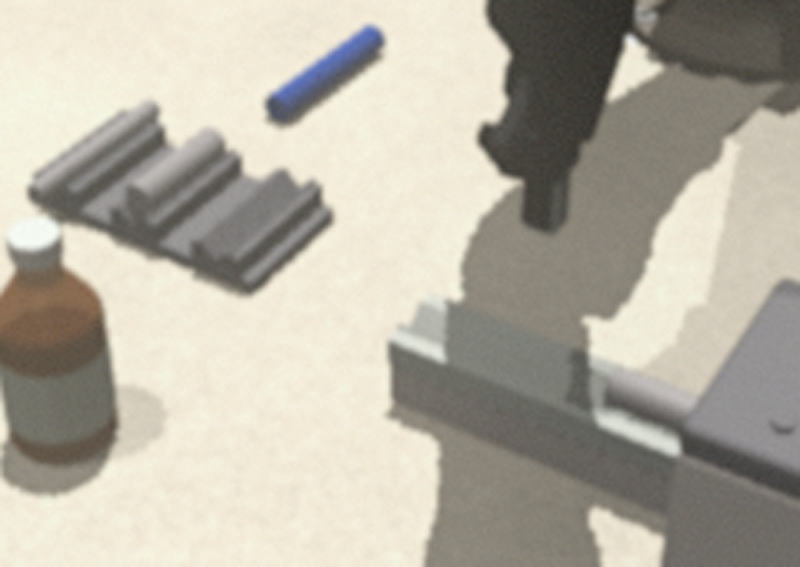

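The cartridge's rear end shows at crop (608,385), where it was left. The fingers are clear, and the other cartridges and the bottle are in place. Handing in.

```bash
python3 -c "
from station import bot
print(bot.hand_in())"
```

```text
the job is handed in; nothing more can be done
None
```

The full-size cartridge is in the groove, released and resting against the reader's pad after about 4 N of push, with the other cartridges and bottle where they were; the job is handed in with no verdict shown, and I viewed 11 pictures, one over the limit of 10.

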